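Fetch the square cutter from the hinged cutter box

ROBOT

A 7-joint arm with a two-finger parallel gripper is mounted at the origin on a cart in front of the work surface, level with it; the furniture and walls round the work are solid. World frame = base frame: x ahead of the robot, y to its left, z up, the work surface at z = 0. Lengths are in m, angles in degrees, forces in N, time in s.
With the tool pointing down it reaches from about 0.425 to 0.875 m from the base axis. Payload 4.7 kg.
Tool frame: the origin (TCP) lies at the centre of the arm's flange, where the gripper is bolted on; the fingertips stand 182 mm ahead of it and the grasp point (between the pads) lies 164 mm ahead of it; z points along the fingers, x is the direction in which the jaws open and shut, and the axes are right-handed (so a half turn about z gives the same grasp; the last joint's range is limited). The gripper opens to 87 mm and grips with 3 to 60 N. Pads are 19 mm wide; open, the fingers measure 117 mm over their backs; the gripper's body (75 mm by 190 mm) begins 51 mm behind the grasp point.
Start: joints at [69.677, 18.392, -4.016, 83.108, 1.295, 78.541, -3.26], TCP at [0.234, -0.606, 0.405] pointing down, gripper open.
Joint ranges: [-163.93, 163.93], [-17.29, 119.83], [-79.2, 71.16], [3.27, 140.29], [-89.18, 269.18], [5.43, 117.66], [-154.24, 154.24]. Speed limits (degrees/s): [147.25, 147.25, 180, 180, 180, 180, 180].

INTERFACE

Orientations are given as [roll, pitch, yaw] about the fixed x, y, z axes, in that order (R = Rz(yaw) Ry(pitch) Rx(roll)).
In Python, from cell import env gives the robot as it stands. The module is installed in compiled form; this text tells all that it offers.
- The arm moves only by the tool carry_out, never from a script. Its argument "increments" is a list of rows, each a list of 5 numbers: the shift along the world's x, y, z in m, then the turn about the world's z in degrees, then the gripper's target within -1 to 1 (shut at 1, half-way at 0, fully open at -1). In form: [[dx, dy, dz, spin, jaw], ...]. A call has 1 to 20 rows; each row is the pose to reach, as a shift and turn from the pose commanded when the call began; what a row does not reach only later rows make up. A row lasts 1/10 s, in which the tool goes at most 50 mm and 8.59 degrees, less where a joint would pass 70% of its speed; a pose out of reach is approached as far as the arm can. A call with a gripper value outside its range is refused whole. The fingers move at their own pace and stop on an object; "grip_force" is the grip in N (left out, the last holds). Time passes only in rows, so rows that repeat a pose let the fingers close. It gives the time, the measured TCP pose, the force and the opening at its end, in the units of the state.
- env.get_obs(): the state, without advancing time (a new reading comes with each control period).
- env.read_camera(name): name is "side" or "top"; returns (picture, depth): 480x640x3 uint8, red, green, blue; 480x640 float32, m along the optical axis (not along the pixel's ray), 0 where there is no reading.
- env.get_calibration(name): a dict with "K" (3x3 intrinsics, pixels), "camera_from_world" (4x4, takes a point from world to camera coordinates). Camera axes: x right, y down, z forward; pixel columns grow to the right and rows downward; lengths in m; the calibration is good to about 2 mm. A picture is of the moment at which its call begins. get_calibration takes no time and is no camera call.
- env.sign_off(): hands the job in, once; it reports no verdict.
The state is a dict: "time_s": time; "qpos": joint angles; "joint_velocities": joint speeds; "effort": joint torques, N m; "tool_pos": TCP position; "tool_rot": TCP orientation; "force": force on the tool from outside, world axes, zero at the start; "wrist_torque": the same for the moment, N m; "grip_width": finger opening in m.
Only numpy, scipy, OpenCV 4.12 (cv2) and the standard library are available. Lean on these libraries where they do the work, as an engineer would, in place of code of your own. Each camera call takes 0.05 s, during which the arm holds its last target.

TASK

Swing the lid of the wooden cutter box right over past upright, so that it stays open by itself. Then take the square pastry cutter out of the box and set it down flat and right way up, without dropping it, on the marble board, well inside the board's edges. The lid must still be open at the end, and the round cutter stays in the box.

Things in the scene. Friction and masses are not known exactly. Their poses are not given: they have to be found in the camera images.
- cutter_box: Plain light-wood box fixed to the worktop, 160 mm (its x, front to hinge) by 200 mm (its y, along the hinge), 65 mm high without the lid; walls and floor 8 mm thick. Origin: centre of its underside; z up. The lid's hinge is along its +x side; the lid handle is on its -x side. The box is turned so that its +x points roughly to the robot's left.
- box_lid (a joint): Hinge angle of the lid, rad: 0 closed, about 1.57 upright (the balance point), 2.3 at its stop, leaning back open. The hinge is nearly free (very little friction): below upright the lid falls shut, beyond it the lid falls open to its stop. The lid is a 10 mm wooden board of 0.3 kg, its top 11 mm above the box's rim.
- lid_handle (a point): Middle of the lid's handle: a round steel bar 10 mm thick, 100 mm of it straight and parallel to the hinge (box's y), held in front of the lid's front edge, in the lid's plane, with a 35 mm open gap between bar and lid edge and free space below it (bar centre 71 mm above the worktop when closed). The bar is 205 mm from the hinge line. It can turn between lightly closed fingers. Axes turn with the lid: y along the bar, -x away from the hinge.
- lid_hinge (a point): Middle of the lid's hinge line, on the box's +x side at rim height (65 mm); axes as the box's: the hinge line is along y.
- cutter_square_center (a point): Centre (half-way up) of the square tinplate pastry cutter, 50 x 50 mm, 25 mm high, sides along its x and y, z up; at the start it stands on the floor of the closed box. Treat as solid; grip it across two opposite sides. The two cutters stand side by side along the box's y, about 47 mm either side of its middle; which is on which side varies.
- cutter_round_center (a point): Centre (half-way up) of the round tinplate pastry cutter, 58 mm across, 25 mm high, beside the square one in the box; it stays there.
- pastry_board: Marble board, 180 x 180 mm, 15 mm thick, fixed, lying on the worktop on the robot's right. Origin: centre of its underside; x and y along its sides. (Wall cabinets hang over the back of the worktop: fronts about 0.6 m ahead of the robot base, undersides 0.45 m up; carry things on the near side, not in a wide swing.)

How it is judged (in metres and radians):
On the way, in this order (a step that is already met when the one before it is completed fails the run):
1. the lid is swung over past upright and stays there (value of joint box_lid above 1.8 rad), for 0.3 s.
2. the square cutter is lifted clear of the box with the lid open (height (world z) of cutter_square_center above 0.095 m and value of joint box_lid above 1.8 rad), for 0.1 s.
At the end, for the whole second after the job is handed in: The lid stands open by itself (angle above 1.8 rad); the square cutter rests released on the marble board, right way up and flat within 10 degrees, its centre within 60 mm of the board's centre along each side of the board; the round cutter is in the box (value of joint box_lid above 1.8 rad and x of cutter_square_center in the frame of pastry_board between -0.06 and 0.06 m and y of cutter_square_center in the frame of pastry_board between -0.06 and 0.06 m and z of cutter_square_center in the frame of pastry_board between 0.022 and 0.034 m and angle between cutter_square_center's own z axis and vertical below 0.17 rad and linear speed of cutter_square below 0.02 m/s and x of cutter_round_center in the frame of cutter_box between -0.075 and 0.075 m and y of cutter_round_center in the frame of cutter_box between -0.09 and 0.09 m and height (world z) of cutter_round_center below 0.06 m); the robot touches nothing.
It fails at once if the round cutter is taken out of the box (height (world z) of cutter_round_center above 0.085 m).
It fails at once if the square cutter is let fall from more than about 60 mm above the board (height (world z) of cutter_square_center above 0.09 m and contact force between cutter_square and anything else below 0.01 N).
It also fails if it takes over 56 s, if anything falls off the work surface, if the arm or the gripper's body presses on something with over 40 N, if the wrist force passes 120 N, or if a joint passes its speed limit or range.

## Working session

There is one attempt and no reset: what is moved stays moved. The work goes in short steps, Python scripts to look and compute and a tool call to move; the robot and the scene stay as the last step left them, time stands still between calls to the robot, and variables do not carry over. Pictures are saved under pics/ and viewed, and the job is handed in when it is done.

Besides the shell and the picture viewer there is one more tool, called after ">>>" as a command line: name --pt "numbers of a row" for each row, then --argument value for the rest. carry_out: Moves the arm, as the interface text tells. Its arguments: {"type":"object","properties":{"increments":{"type":"array"},"grip_force":{"type":"number"}},"required":["increments"]}

```bash
mkdir -p pics; python3 - <<'E'
from cell import env
import cv2, numpy as np
o=env.get_obs(); print(o)
for n in ["top","side"]:
    p,d=env.read_camera(n); c=env.get_calibration(n)
    print(n,c["K"],c["camera_from_world"])
    cv2.imwrite(f"pics/{n}0.png",p[:,:,::-1]); np.save(f"{n}0d.npy",d)
E
```

```text
{'time_s': 0.0, 'qpos': array([69.67713404, 18.44047044, -4.01521246, 83.17449261,  1.29327688,
       78.5392958 , -3.2604557 ]), 'joint_velocities': array([-0.10344995, -0.05921177, -0.0720359 ,  0.03583113, -0.00173018,
       -0.08073679, -0.09427255]), 'effort': array([ 5.02724124e-04, -4.91292429e+01, -4.03718837e-01, -3.12524736e+01,
       -6.39852695e-02,  4.38840862e-02,  1.73047692e-04]), 'tool_pos': array([ 0.23422438, -0.60612236,  0.40364871]), 'tool_rot': array([ 1.79995946e+02,  1.09115614e-01, -6.88684997e+01]), 'force': array([ 0.13538071,  0.86635696, -0.31531312]), 'wrist_torque': array([ 0.00402683, -0.04708117,  0.04928485]), 'grip_width': 0.08688302913738873}
top [[618.71738804   0.         321.52967147]
 [  0.         618.71738804 235.16582843]
 [  0.           0.           1.        ]] [[ 0.00452142 -0.99994874 -0.00905985 -0.13794796]
 [-0.98201883 -0.00273009 -0.18876325  0.47423453]
 [ 0.18872884  0.00975042 -0.98198083  1.03107136]
 [ 0.          0.          0.          1.        ]]
side [[455.92892525   0.         320.47863667]
 [  0.         455.92892525 241.09588437]
 [  0.           0.           1.        ]] [[-0.95167864 -0.30708126  0.00297865  0.37739256]
 [-0.17523704  0.53506253 -0.82643818  0.21546553]
 [ 0.25218991 -0.78702553 -0.56301959  0.67610238]
 [ 0.          0.          0.          1.        ]]
```

View pics/top0.png

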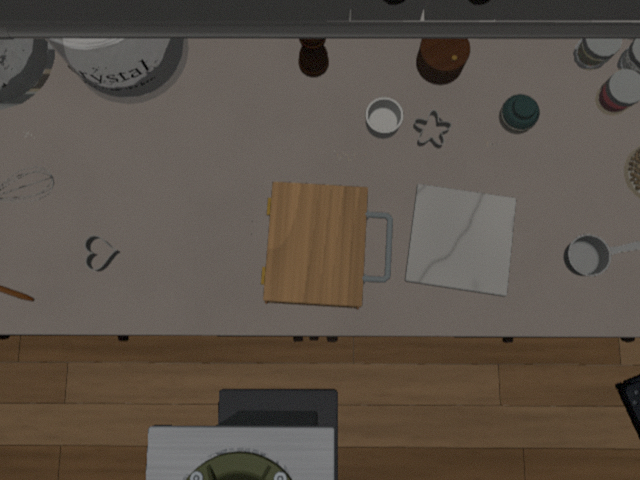

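View pics/side0.png

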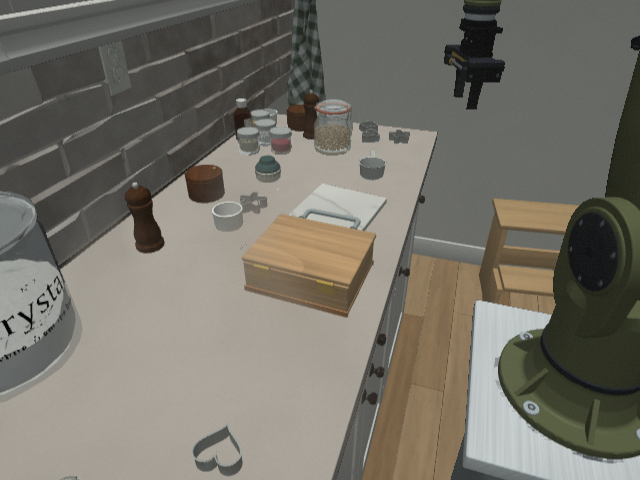

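The top view shows the closed box with lid corners near (273,181), (367,187), (361,307), (264,302). The handle bar is at column ~389, rows 213–282, and the marble board spans about (407–516, 185–296). Next I'll measure these with masks.

```bash
cat > h.py <<'E'
import numpy as np, cv2
from cell import env
def ray(n,uv,z):
    c=env.get_calibration(n);K=np.array(c["K"]);T=np.array(c["camera_from_world"])
    R=T[:3,:3];t=T[:3,3];o=-R.T@t
    uv=np.atleast_2d(np.array(uv,float))
    d=np.c_[uv,np.ones(len(uv))]@np.linalg.inv(K).T@R
    s=(z-o[2])/d[:,2]
    return o+d*s[:,None]
def proj(n,P):
    c=env.get_calibration(n);K=np.array(c["K"]);T=np.array(c["camera_from_world"])
    q=np.atleast_2d(P)@T[:3,:3].T+T[:3,3]; q=q@K.T
    return q[:,:2]/q[:,2:]
def pts(n,d,m):
    v,u=np.nonzero(m&(d>0)); z=d[v,u]
    c=env.get_calibration(n);K=np.array(c["K"]);T=np.array(c["camera_from_world"])
    q=np.c_[u,v,np.ones(len(u))]@np.linalg.inv(K).T*z[:,None]
    return (q-T[:3,3])@T[:3,:3],u,v
E
python3 - <<'E'
from h import *
p=cv2.imread("pics/top0.png");d=np.load("top0d.npy")
hsv=cv2.cvtColor(p,cv2.COLOR_BGR2HSV)
print("wood",hsv[240,310],"bar",hsv[250,388],p[250,380:398].tolist(),"marble",hsv[220,500],"table",hsv[150,250])
m=(hsv[:,:,1]>90)&(hsv[:,:,0]<25); m[:170]=0;m[320:]=0;m[:,:250]=0;m[:,400:]=0
cs=max(cv2.findContours(m.astype(np.uint8),0,2)[0],key=cv2.contourArea)
r=cv2.minAreaRect(cs);b=cv2.boxPoints(r);print(b)
print(ray("top",b,0.076))
s=hsv[:,:,1]
# depth-based
q,u,v=pts("top",d,np.ones_like(d,bool))
H=np.zeros(d.shape);H[v,u]=q[:,2]
print("lid z",np.median(H[200:290,290:350]),"bar",H[250,380:398].round(3),"marble",np.median(H[220:280,430:490]),"tab",H[150,250])
mb=(H>0.045)&(H<.1);mb[:170]=0;mb[320:]=0;mb[:,:250]=0;mb[:,400:]=0
mb=mb.astype(np.uint8)
vv,uu=np.nonzero(mb); print(uu.min(),uu.max())
cs=max(cv2.findContours(mb*255,0,2)[0],key=cv2.contourArea)
for rr in range(205,292,6): 
    x=np.nonzero(mb[rr,370:400])[0]+370; print(rr,x.tolist())
mm=(H>0.008)&(H<.025);mm[:170]=0;mm[320:]=0;mm[:,:400]=0;mm[:,530:]=0
cs=max(cv2.findContours(mm.astype(np.uint8),0,2)[0],key=cv2.contourArea)
r=cv2.minAreaRect(cs);b=cv2.boxPoints(r);w=ray("top",b,0.015);print(b,w,w.mean(0))
gm=cv2.inRange(p,(110,110,110),(255,255,255))
print(p[220,500],p[150,250])
E
```

```text
wood [ 16 112 109] bar [70  8 93] [[89, 92, 104], [94, 98, 106], [92, 99, 105], [87, 95, 102], [88, 95, 103], [78, 80, 85], [80, 78, 76], [88, 89, 83], [91, 93, 90], [90, 89, 86], [86, 85, 80], [79, 76, 81], [90, 94, 99], [88, 97, 101], [92, 99, 107], [87, 94, 102], [91, 97, 103], [92, 96, 104]] marble [ 18  11 118] table [ 16  38 101]
[[259.26358 301.6259 ]
 [267.15677 180.59718]
 [368.83298 187.22824]
 [360.9398  308.25696]]
[[ 0.35646342 -0.03403587  0.076     ]
 [ 0.56384703 -0.04272219  0.076     ]
 [ 0.55243257 -0.21708266  0.076     ]
 [ 0.34619184 -0.20203971  0.076     ]]
lid z 0.07458275308731266 bar [-0.002  0.001 -0.     0.001  0.001  0.     0.073  0.075  0.075  0.07
  0.074  0.069 -0.003 -0.    -0.002  0.    -0.006 -0.005] marble 0.013545778745898466 tab -0.0011707757842114154
261 392
205 []
211 []
217 [370, 371, 372, 373, 374, 375, 376, 377, 378, 379, 380, 381, 382, 383, 384, 385, 386, 387, 388, 389, 390, 391]
223 [387, 388, 389, 390, 391, 392]
229 [387, 388, 389, 390, 391, 392]
235 [386, 387, 388, 389, 390, 391]
241 [386, 387, 388, 389, 390, 391]
247 [386, 387, 388, 389, 390, 391]
253 [386, 387, 388, 389, 390, 391]
259 [385, 386, 387, 388, 389, 390]
265 [385, 386, 387, 388, 389, 390]
271 [385, 386, 387, 388, 389, 390]
277 [370, 371, 372, 373, 374, 375, 376, 377, 378, 379, 380, 381, 382, 383, 384, 385, 386, 387, 388, 389]
283 []
289 []
[[402.87997 281.84   ]
 [416.91995 183.56   ]
 [519.81995 198.26001]
 [505.78    296.54   ]] [[ 0.39718884 -0.27943093  0.015     ]
 [ 0.57619602 -0.30849005  0.015     ]
 [ 0.54914218 -0.49302373  0.015     ]
 [ 0.37200678 -0.45866168  0.015     ]] [ 0.47363345 -0.3849016   0.015     ]
[113 116 118] [ 86  94 101]
```

```bash
python3 -c "
import cv2
p=cv2.imread('pics/top0.png')[165:325,245:535];cv2.imwrite('pics/crop0.png',cv2.resize(p,None,fx=2.7,fy=2.7,interpolation=2))"
```

```text
(no output)
```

View pics/crop0.png

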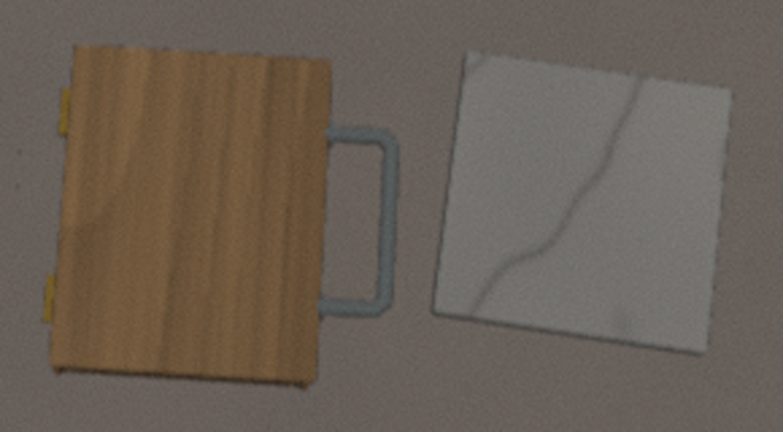

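```bash
python3 - <<'E'
from h import *
d=np.load("top0d.npy");p=cv2.imread("pics/top0.png")
q,u,v=pts("top",d,np.ones_like(d,bool));H=np.zeros(d.shape);H[v,u]=q[:,2]
mb=(H>0.045)&(H<.1);mb[:,:370]=0;mb[:,400:]=0
P=[]
for r in range(222,273):
    x=np.nonzero(mb[r,380:])[0]+380
    if len(x): P.append((x.mean(),r))
l=cv2.fitLine(np.array(P,np.float32),2,0,.01,.01).ravel()
a=[l[2]-l[0]/l[1]*(l[3]-r) for r in (213,282)]
vv=np.nonzero(mb[:,380:385].any(1))[0];print("rows",vv.min(),vv.max())
w=ray("top",[(a[0],vv.min()),(a[1],vv.max())],.071);print(w)
y=w[1]-w[0];y/=np.linalg.norm(y);mid=w.mean(0);x=np.array([-y[1]*1,y[0],0]);x=np.cross(y,[0,0,1]);print("ybox",y,"xbox",x,"bar mid",mid,"yaw",np.degrees(np.arctan2(x[1],x[0])))
print("hinge",mid+.205*x,"box centre",mid+.125*x)
c=mid+.125*x
# lid colour corners check
for sx,sy in((-84,-100),(-84,100),(84,-100),(84,100)):
    print(proj("top",c*[1,1,0]+[0,0,.076]+x*sx/1e3+y*sy/1e3))
# marble via colour
m=cv2.inRange(cv2.GaussianBlur(p,(3,3),0),(99,0,0),(255,255,255));m[:175]=0;m[305:]=0;m[:,:398]=0;m[:,525:]=0
m=cv2.morphologyEx(m,cv2.MORPH_OPEN,np.ones((5,5)))
cs=max(cv2.findContours(m,0,2)[0],key=cv2.contourArea);r=cv2.minAreaRect(cv2.convexHull(cs));b=cv2.boxPoints(r);w=ray("top",b,.015);print(b,w,w.mean(0),[np.linalg.norm(w[i]-w[i-1]) for i in range(4)],[np.degrees(np.arctan2(*(w[i]-w[i-1])[[1,0]])) for i in range(4)])
E
```

```text
rows 213 282
[[ 0.50845529 -0.25273078  0.071     ]
 [ 0.39035743 -0.24584483  0.071     ]]
ybox [-0.99830446  0.05820826  0.        ] xbox [ 0.05820826  0.99830446 -0.        ] bar mid [ 0.44940636 -0.24928781  0.071     ] yaw 86.6630263804482
hinge [ 0.46133905 -0.04463539  0.071     ] box centre [ 0.45668239 -0.12449975  0.071     ]
[[367.1386697  187.68249597]]
[[361.21480849 304.74572831]]
[[269.30423102 181.97629276]]
[[259.81247842 298.43246648]]
[[404.9612  280.8867 ]
 [418.0566  183.98064]
 [519.0237  197.62482]
 [505.92825 294.53088]] [[ 0.39888568 -0.28312353  0.015     ]
 [ 0.57541071 -0.31052888  0.015     ]
 [ 0.55031876 -0.49165828  0.015     ]
 [ 0.37552171 -0.45910153  0.015     ]] [ 0.47503422 -0.38610305  0.015     ] [np.float64(0.1775221996430123), np.float64(0.17863968643438605), np.float64(0.1828591478070373), np.float64(0.1778031220247999)] [np.float64(82.4372716890339), np.float64(-8.82466938861294), np.float64(-97.88701751894232), np.float64(169.44929208649222)]
```

>>> carry_out --pt "0.015 0.025 0 -2 0.31" --pt "0.03 0.05 0 -4 0.31" --pt "0.046 0.076 0 -6 0.31" --pt "0.061 0.102 0 -8 0.31" --pt "0.077 0.127 0 -10 0.31" --pt "0.092 0.153 0 -12 0.31" --pt "0.107 0.178 0 -14 0.31" --pt "0.123 0.204 0 -16 0.31" --pt "0.138 0.23 0 -18 0.31" --pt "0.154 0.255 0 -20 0.31" --pt "0.169 0.28 0 -22 0.31" --pt "0.185 0.306 0 -24 0.31" --pt "0.2 0.332 -0.02 -24.5 0.31" --pt "0.215 0.357 -0.045 -24.5 0.31" --pt "0.215 0.357 -0.045 -24.5 0.31" --pt "0.215 0.357 -0.045 -24.5 0.31" --grip_force 6

```text
time_s: 1.7
tool_pos: [0.4492, -0.2487, 0.359]
tool_rot: [179.9, 0.0, -93.3]
force: [-0.1, -0.6, -0.5]
grip_width: 0.03
```

```bash
python3 - <<'E'
from h import *
print(env.get_obs())
for n in ("top","side"):
    p,d=env.read_camera(n); cv2.imwrite(f"pics/{n}1.png",p[:,:,::-1])
E
```

```text
{'time_s': 1.7, 'qpos': array([ 45.10922354,   4.43598873, -19.92887447, 105.20352552,
         1.61535392,  70.74299971, -68.56809089]), 'joint_velocities': array([ 1.17754512, -0.63088124,  1.80283436, -1.57864845,  0.41804424,
       -0.01761466,  0.06498236]), 'effort': array([-1.20706301e+00, -3.24221313e+01, -1.91473871e+00, -2.93246019e+01,
       -2.60678111e-01, -2.76274356e-02, -2.67024926e-02]), 'tool_pos': array([ 0.4492301, -0.2487376,  0.3589702]), 'tool_rot': array([ 1.79891993e+02,  2.81827434e-02, -9.32676727e+01]), 'force': array([-0.07315639, -0.58308642, -0.53156505]), 'wrist_torque': array([-0.01537128,  0.06395315,  0.00031249]), 'grip_width': 0.030021662663755413}
```

View pics/side1.png

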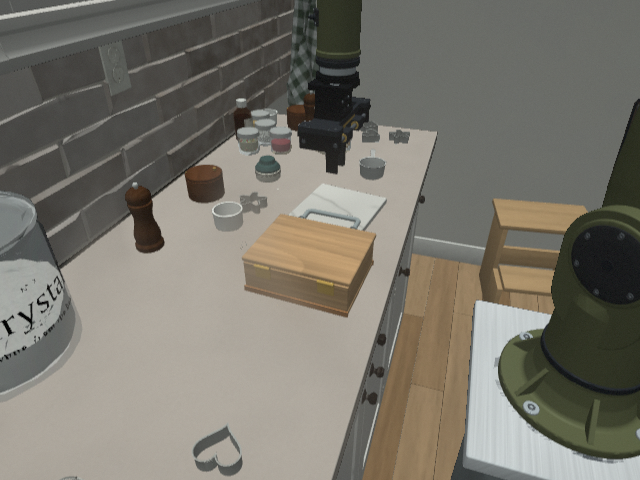

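The gripper now hangs above the handle (fingers near (335,160) in the side view), with the jaws narrowed to 30 mm. I'll lower it over the bar and grip lightly.

>>> carry_out --pt "0 0 -0.02 0 0.31" --pt "0 0 -0.04 0 0.31" --pt "0 0 -0.06 0 0.31" --pt "0 0 -0.08 0 0.31" --pt "0 0 -0.095 0 0.31" --pt "0 0 -0.11 0 0.31" --pt "0 0 -0.126 0 0.31" --pt "0 0 -0.126 0 0.31" --pt "0 0 -0.126 0 0.9" --pt "0 0 -0.126 0 0.9" --pt "0 0 -0.126 0 0.9" --pt "0 0 -0.126 0 0.9" --pt "0 0 -0.126 0 0.9" --pt "0 0 -0.126 0 0.9" --grip_force 6

```text
time_s: 3.2
tool_pos: [0.4496, -0.2504, 0.2348]
tool_rot: [-179.9, -0.1, -93.4]
force: [-1.0, -4.6, 4.0]
grip_width: 0.0095
```

```bash
python3 - <<'E'
from h import *
o=env.get_obs();print(o["tool_pos"],o["force"],o["grip_width"],o["qpos"])
p,d=env.read_camera("side"); cv2.imwrite(f"pics/side2.png",cv2.resize(p[120:320,220:420,::-1],None,fx=3,fy=3))
# arc waypoints relative to current
x=np.array([.0582,.9983]);
import math
for th in range(0,116,5):
    t=math.radians(th);r=.205;a0=math.atan2(.006,.205)
    h=r*math.cos(a0)-r*math.cos(t+a0);z=r*math.sin(t+a0)-r*math.sin(a0)
    print(th,[round(v,3) for v in (h*x[0],h*x[1],z)])
E
```

```text
[ 0.4495735  -0.25039672  0.23476036] [-0.98595056 -4.56097933  4.04142218] 0.009531087345345505 [ 44.19710788  11.99549409 -19.71953231 112.53812538   4.95040637
  56.10749949 -71.28781584]
0 [np.float64(0.0), np.float64(0.0), 0.0]
5 [np.float64(0.0), np.float64(0.001), 0.018]
10 [np.float64(0.0), np.float64(0.004), 0.035]
15 [np.float64(0.0), np.float64(0.009), 0.053]
20 [np.float64(0.001), np.float64(0.014), 0.07]
25 [np.float64(0.001), np.float64(0.022), 0.086]
30 [np.float64(0.002), np.float64(0.03), 0.102]
35 [np.float64(0.002), np.float64(0.04), 0.116]
40 [np.float64(0.003), np.float64(0.052), 0.13]
45 [np.float64(0.004), np.float64(0.064), 0.143]
50 [np.float64(0.005), np.float64(0.078), 0.155]
55 [np.float64(0.005), np.float64(0.092), 0.165]
60 [np.float64(0.006), np.float64(0.107), 0.174]
65 [np.float64(0.007), np.float64(0.124), 0.182]
70 [np.float64(0.008), np.float64(0.14), 0.189]
75 [np.float64(0.009), np.float64(0.157), 0.193]
80 [np.float64(0.01), np.float64(0.175), 0.197]
85 [np.float64(0.011), np.float64(0.193), 0.199]
90 [np.float64(0.012), np.float64(0.211), 0.199]
95 [np.float64(0.013), np.float64(0.228), 0.198]
100 [np.float64(0.014), np.float64(0.246), 0.195]
105 [np.float64(0.015), np.float64(0.263), 0.19]
110 [np.float64(0.016), np.float64(0.28), 0.185]
115 [np.float64(0.017), np.float64(0.296), 0.177]
```

View pics/side2.png

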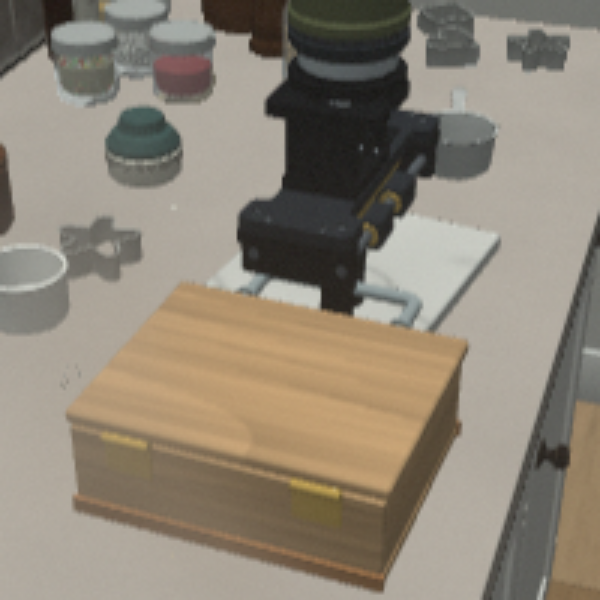

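>>> carry_out --pt "0 -0.001 0.01 0 0.9" --pt "0 0 0.018 0 0.9" --pt "0 0.001 0.026 0 0.9" --pt "0 0.003 0.035 0 0.9" --pt "0 0.007 0.053 0 0.9" --pt "0.001 0.013 0.07 0 0.9" --pt "0.001 0.02 0.086 0 0.9" --pt "0.002 0.029 0.102 0 0.9" --pt "0.002 0.039 0.116 0 0.9" --pt "0.003 0.05 0.13 0 0.9" --pt "0.004 0.063 0.143 0 0.9" --pt "0.005 0.076 0.155 0 0.9" --pt "0.005 0.09 0.165 0 0.9" --pt "0.006 0.106 0.174 0 0.9" --pt "0.006 0.106 0.174 0 0.9" --grip_force 6

```text
time_s: 4.75
tool_pos: [0.4558, -0.142, 0.4117]
tool_rot: [-179.8, -0.2, -93.2]
force: [0.4, -4.9, 8.9]
grip_width: 0.0098
```

```bash
python3 - <<'E'
from h import *
o=env.get_obs();print(o["tool_pos"],o["force"],o["grip_width"],o["qpos"])
p,d=env.read_camera("side"); cv2.imwrite(f"pics/side3.png",p[:,:,::-1])
E
```

```text
[ 0.45578775 -0.14197415  0.41168673] [ 0.36016428 -4.92615793  8.893035  ] 0.009788361638930331 [ 39.96073452  -2.22665734 -25.06432345 105.42350597  -0.79710065
  76.30959095 -78.13488179]
```

View pics/side3.png

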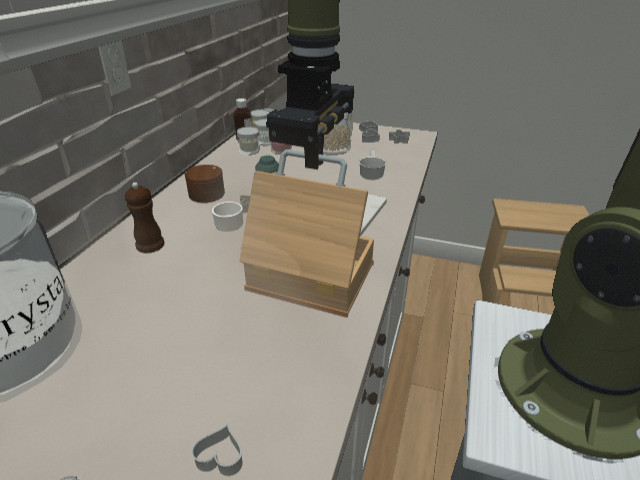

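>>> carry_out --pt "0.001 0.017 0.011 0 0.9" --pt "0.002 0.033 0.017 0 0.9" --pt "0.003 0.05 0.021 0 0.9" --pt "0.004 0.068 0.025 0 0.9" --pt "0.005 0.086 0.027 0 0.9" --pt "0.006 0.104 0.027 0 0.9" --pt "0.007 0.121 0.026 0 0.9" --pt "0.008 0.139 0.023 0 0.9" --pt "0.009 0.156 0.018 0 0.9" --pt "0.01 0.173 0.013 0 0.9" --pt "0.011 0.189 0.005 0 0.9" --pt "0.011 0.204 -0.005 0 0.9" --pt "0.011 0.204 -0.005 0 0.9" --grip_force 6

```text
time_s: 6.1
tool_pos: [0.466, 0.0646, 0.4023]
tool_rot: [-180.0, 0.1, -93.1]
force: [4.2, 2.3, 2.0]
grip_width: 0.0097
```

```bash
python3 - <<'E'
from h import *
o=env.get_obs();print(o["tool_pos"],o["force"],o["grip_width"],o["qpos"])
p,d=env.read_camera("side"); cv2.imwrite(f"pics/side4.png",p[:,:,::-1])
E
```

```text
[0.46598443 0.06461645 0.40231872] [4.21801955 2.29657572 1.96904366] 0.009700720900142252 [  29.11774363   -2.66827089  -38.61252641  106.57128284   -1.8472535
   75.4491786  -102.05351349]
```

View pics/side4.png

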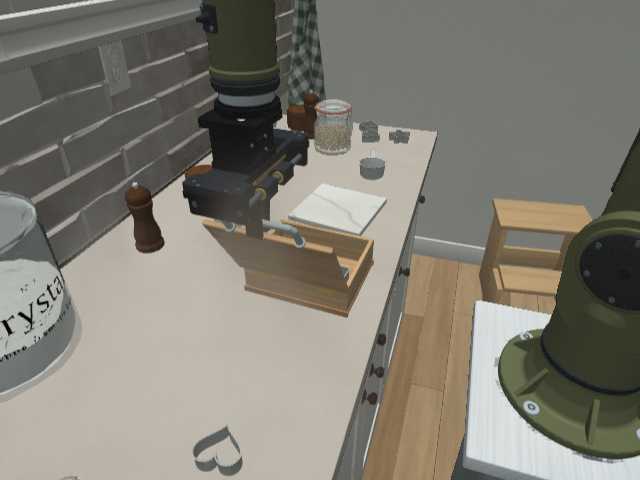

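The lid is at about 120°, leaning back (handle near (270,230) in the side view). I'll release and rise clear.

>>> carry_out --pt "0 0 0 0 0.4" --pt "0 0 0 0 0.4" --pt "0 0 0 0 0.4" --pt "0 0 0.01 0 0.4" --pt "0 0 0.02 0 0.4" --pt "0 0 0.035 0 0.4" --pt "0 0 0.05 0 0.4" --pt "0 -0.02 0.05 0 0.4" --pt "0 -0.05 0.05 0 0.4" --pt "0 -0.08 0.05 0 0.4" --pt "0 -0.11 0.045 0 0.4" --pt "-0.003 -0.15 0.04 0 0.2" --pt "-0.006 -0.19 0.03 0 0" --pt "-0.01 -0.23 0.02 0 -0.3" --pt "-0.01 -0.27 0.02 0 -0.6" --pt "-0.01 -0.3 0.02 0 -0.84" --pt "-0.01 -0.34 0.02 0 -0.84" --pt "-0.01 -0.38 0.02 0 -0.84" --pt "-0.01 -0.4 0.02 0 -0.84"

```text
time_s: 8.05
tool_pos: [0.455, -0.3436, 0.4235]
tool_rot: [180.0, -0.1, -93.7]
force: [0.1, -0.6, 0.1]
grip_width: 0.0775
```

```bash
python3 - <<'E'
from h import *
o=env.get_obs();print(o["tool_pos"],o["force"],o["grip_width"],o["qpos"])
for n in ("top","side"):
    p,d=env.read_camera(n); cv2.imwrite(f"pics/{n}5.png",p[:,:,::-1]); np.save(f"{n}5d.npy",d)
p=cv2.imread("pics/top5.png")[165:325,180:440];cv2.imwrite("pics/crop5.png",cv2.resize(p,None,fx=3,fy=3,interpolation=2))
E
```

```text
[ 0.45496396 -0.34355396  0.42345306] [ 0.08312326 -0.56508599  0.07985144] 0.07752219988599769 [ 48.46769326   8.89355596 -15.76058905  92.83125932   2.55632201
  78.57131309 -61.27815268]
```

View pics/side5.png

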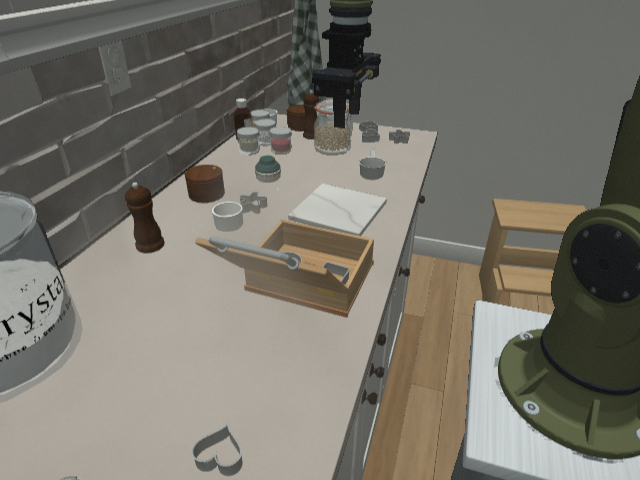

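View pics/crop5.png

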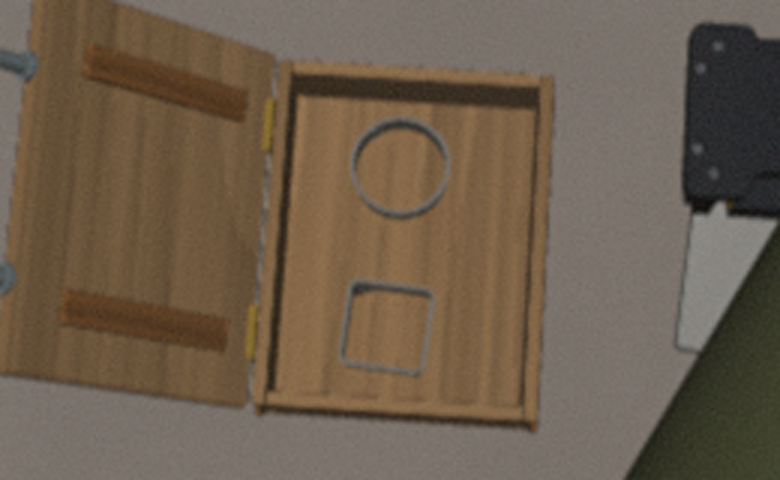

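The lid rests open. In the crop, the square cutter's rim corners are near (353,284), (433,291), (421,375), (341,362), and the round cutter's centre is near (400,168). I'll measure the square one's centre and yaw.

```bash
python3 - <<'E'
from h import *
p=cv2.imread("pics/top5.png")
hsv=cv2.cvtColor(p,cv2.COLOR_BGR2HSV)
m=(hsv[:,:,1]<70).astype(np.uint8)
mm=np.zeros_like(m);mm[252:295,287:332]=m[252:295,287:332]
mm=cv2.morphologyEx(mm,cv2.MORPH_CLOSE,np.ones((3,3)))
cs=max(cv2.findContours(mm,0,2)[0],key=cv2.contourArea);r=cv2.minAreaRect(cs);b=cv2.boxPoints(r);print(r,b)
c=np.array([(353,284),(433,291),(421,375),(341,362)])/3+[180,165]
for q in (b,c):
    w=ray("top",q,.033);print(w.round(4).tolist(),w.mean(0),[np.linalg.norm(w[i]-w[i-1]).round(4) for i in range(4)],[np.degrees(np.arctan2(*(w[i]-w[i-1])[[1,0]])).round(1) for i in range(4)])
# box rim corners from crop
k=np.array([(282,60),(553,76),(535,430),(257,410)])/3+[180,165]
w=ray("top",k,.065);print(w,w.mean(0))
wi=ray("top",np.array([(293,75),(541,83),(524,408),(267,393)])/3+[180,165],.065);print(wi,wi.mean(0))
o=cv2.imread("pics/crop5.png")
cv2.polylines(o,[np.int32((b-[180,165])*3)],True,(0,0,255),1);cv2.polylines(o,[np.int32((c-[180,165])*3)],True,(0,255,0),1)
cv2.imwrite("pics/crop5b.png",o[230:420,250:560])
E
```

```text
((308.3800048828125, 273.3399658203125), (29.13279914855957, 29.415645599365234), 8.13010311126709) [[291.88    285.83997]
 [296.03998 256.71997]
 [324.88    260.83997]
 [320.72003 289.95996]]
[[0.3875, -0.0852, 0.033], [0.4385, -0.0918, 0.033], [0.4314, -0.1421, 0.033], [0.3805, -0.1351, 0.033]] [ 0.40947727 -0.11355254  0.033     ] [np.float64(0.0504), np.float64(0.0514), np.float64(0.0509), np.float64(0.0513)] [np.float64(82.1), np.float64(-7.3), np.float64(-98.0), np.float64(172.2)]
[[0.4333, -0.0947, 0.033], [0.4293, -0.1412, 0.033], [0.3805, -0.1345, 0.033], [0.3878, -0.0883, 0.033]] [ 0.407728   -0.11464752  0.033     ] [np.float64(0.046), np.float64(0.0467), np.float64(0.0493), np.float64(0.0468)] [np.float64(-8.0), np.float64(-94.9), np.float64(172.2), np.float64(81.0)]
[[ 0.55910214 -0.05364267  0.065     ]
 [ 0.54988408 -0.21001434  0.065     ]
 [ 0.34684758 -0.19829285  0.065     ]
 [ 0.35734525 -0.04354174  0.065     ]] [ 0.45329476 -0.1263729   0.065     ]
[[ 0.55016651 -0.0601618   0.065     ]
 [ 0.54570924 -0.20307679  0.065     ]
 [ 0.35901644 -0.19225509  0.065     ]
 [ 0.36683215 -0.04892363  0.065     ]] [ 0.45543108 -0.12610433  0.065     ]
```

View pics/crop5b.png

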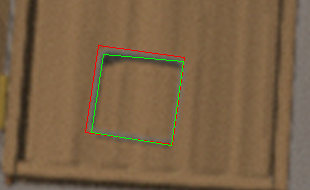

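```bash
python3 - <<'E'
from h import *
d=np.load("top5d.npy")
q,u,v=pts("top",d,np.ones_like(d,bool));H=np.zeros(d.shape);H[v,u]=q[:,2]
X=np.zeros(d.shape+(3,));X[v,u]=q
for r in (180,195,205,215,225):
    print(r,[(c,X[r,c].round(3).tolist()) for c in range(406,440,3)])
# lid profile along row near batten and between: crop rows 330 -> v=275 ; 240->245
for r in (245,272,280):
    print(r,[(c,X[r,c].round(3).tolist()) for c in range(200,272,6)])
E
```

```text
180 [(406, [0.587, -0.291, 0.001]), (409, [0.488, -0.249, 0.345]), (412, [0.486, -0.252, 0.353]), (415, [0.486, -0.256, 0.353]), (418, [0.486, -0.26, 0.352]), (421, [0.487, -0.264, 0.35]), (424, [0.486, -0.267, 0.352]), (427, [0.486, -0.271, 0.354]), (430, [0.486, -0.275, 0.353]), (433, [0.492, -0.282, 0.332]), (436, [0.491, -0.285, 0.336]), (439, [0.491, -0.289, 0.335])]
195 [(406, [0.558, -0.29, 0.003]), (409, [0.467, -0.248, 0.351]), (412, [0.467, -0.252, 0.353]), (415, [0.467, -0.256, 0.352]), (418, [0.467, -0.259, 0.351]), (421, [0.467, -0.263, 0.353]), (424, [0.467, -0.267, 0.353]), (427, [0.467, -0.271, 0.351]), (430, [0.467, -0.274, 0.354]), (433, [0.467, -0.278, 0.352]), (436, [0.467, -0.282, 0.352]), (439, [0.467, -0.286, 0.351])]
205 [(406, [0.54, -0.29, -0.002]), (409, [0.454, -0.248, 0.352]), (412, [0.454, -0.251, 0.353]), (415, [0.455, -0.255, 0.35]), (418, [0.454, -0.259, 0.354]), (421, [0.455, -0.263, 0.349]), (424, [0.454, -0.266, 0.354]), (427, [0.454, -0.27, 0.354]), (430, [0.454, -0.274, 0.352]), (433, [0.455, -0.278, 0.35]), (436, [0.454, -0.281, 0.352]), (439, [
[... 1173 characters left out ...]
), (206, [0.395, 0.04, 0.159]), (212, [0.396, 0.032, 0.151]), (218, [0.397, 0.024, 0.142]), (224, [0.398, 0.016, 0.136]), (230, [0.399, 0.008, 0.126]), (236, [0.4, -0.0, 0.117]), (242, [0.402, -0.008, 0.107]), (248, [0.403, -0.017, 0.096]), (254, [0.404, -0.026, 0.089]), (260, [0.407, -0.033, 0.068]), (266, [0.407, -0.043, 0.063])]
280 [(200, [0.382, 0.048, 0.16]), (206, [0.383, 0.04, 0.153]), (212, [0.384, 0.033, 0.141]), (218, [0.385, 0.025, 0.135]), (224, [0.386, 0.017, 0.127]), (230, [0.388, 0.009, 0.116]), (236, [0.389, 0.001, 0.108]), (242, [0.389, -0.008, 0.103]), (248, [0.39, -0.017, 0.097]), (254, [0.391, -0.026, 0.088]), (260, [0.393, -0.034, 0.069]), (266, [0.394, -0.043, 0.064])]
```

View pics/top5.png

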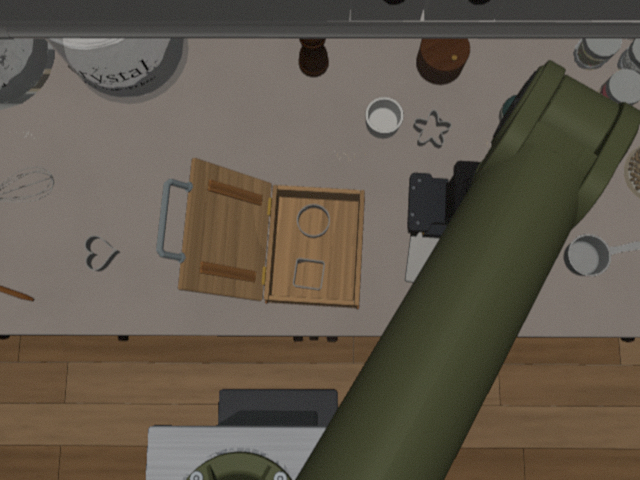

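The depth shows the gripper's body reaching 95 mm along the jaw axis, so it would brush the open lid's batten if I gripped low straight away. I'll grip high and off-centre first, drag the cutter toward the handle side, then re-grip lower.

>>> carry_out --pt "-0.004 0.025 0 -1 -1" --pt "-0.01 0.055 -0.005 -2 -1" --pt "-0.016 0.085 -0.01 -3 -1" --pt "-0.022 0.115 -0.015 -4 -1" --pt "-0.03 0.15 -0.02 -4.5 -1" --pt "-0.036 0.185 -0.025 -4.5 -1" --pt "-0.043 0.217 -0.03 -4.5 -1" --pt "-0.043 0.217 -0.06 -4.5 -1" --pt "-0.043 0.217 -0.09 -4.5 -1" --pt "-0.043 0.217 -0.115 -4.5 -1" --pt "-0.043 0.217 -0.135 -4.5 -1" --pt "-0.043 0.217 -0.15 -4.5 -1" --pt "-0.043 0.217 -0.15 -4.5 -1" --pt "-0.043 0.217 -0.15 -4.5 -1" --grip_force 10

```text
time_s: 9.55
tool_pos: [0.4135, -0.1214, 0.2735]
tool_rot: [-180.0, -0.0, -97.8]
force: [0.2, -0.0, 1.1]
grip_width: 0.0869
```

```bash
python3 - <<'E'
from h import *
o=env.get_obs();print(o["tool_pos"],o["tool_rot"],o["force"],o["grip_width"],o["qpos"])
for n in ("top","side"):
    p,d=env.read_camera(n); cv2.imwrite(f"pics/{n}6.png",p[:,:,::-1])
E
```

```text
[ 0.41350039 -0.12139538  0.27348619] [-1.79985740e+02 -9.45569207e-04 -9.77858965e+01] [ 0.24844529 -0.0328653   1.06433131] 0.08690474106127372 [ 39.65486297  -0.91436865 -26.41279507 120.92177063  -0.47068419
  59.88371657 -84.30485034]
```

View pics/side6.png

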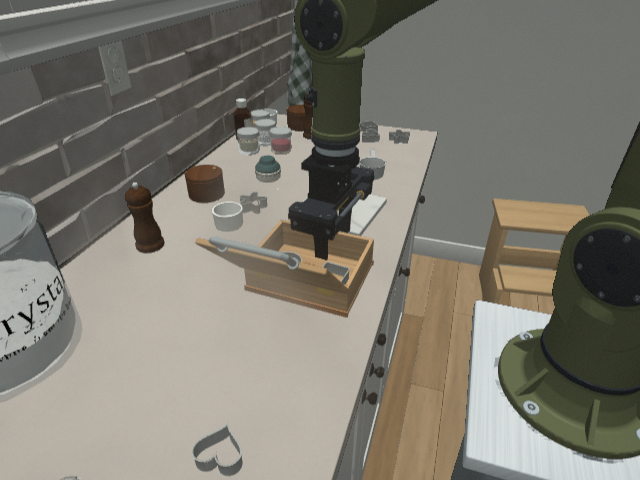

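Fingers are above the box at 0.2735, jaws fully open. I'll correct y by −6 mm and go down to the high grasp.

>>> carry_out --pt "0 -0.003 -0.01 0 -1" --pt "0 -0.006 -0.025 0 -1" --pt "0 -0.006 -0.04 0 -1" --pt "0 -0.006 -0.05 0 -1" --pt "0 -0.006 -0.06 0 -1" --pt "0 -0.006 -0.067 0 -1" --pt "0 -0.006 -0.067 0 -1" --pt "0 -0.006 -0.067 0 -1" --grip_force 10

```text
time_s: 10.45
tool_pos: [0.4135, -0.1283, 0.2059]
tool_rot: [-180.0, -0.0, -97.9]
force: [0.7, 0.3, 0.1]
grip_width: 0.0871
```

```bash
python3 - <<'E'
from h import *
o=env.get_obs();print(o["tool_pos"],o["tool_rot"],o["force"],o["grip_width"],o["qpos"])
for n in ("top","side"):
    p,d=env.read_camera(n); cv2.imwrite(f"pics/{n}7.png",p[:,:,::-1])
s=cv2.imread("pics/side7.png")[190:320,230:390];t=cv2.imread("pics/top7.png")[170:320,180:390]
cv2.imwrite("pics/c7.png",np.hstack([cv2.resize(s,(400,325)),cv2.resize(t,(400,325))]))
E
```

```text
[ 0.41346942 -0.12830054  0.20591282] [-1.79992704e+02 -1.88265190e-03 -9.78596033e+01] [0.71681158 0.25711907 0.08011063] 0.08708857210042786 [ 39.27884245   5.42287625 -26.24004752 124.09573394   3.08053922
  51.07044374 -86.65554279]
```

View pics/c7.png

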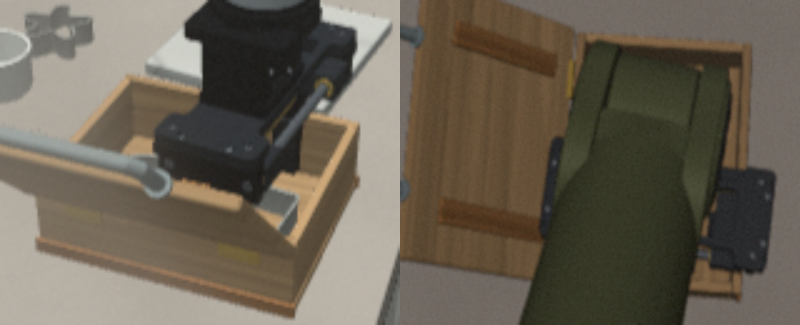

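No contact force at depth, and the side view shows the gripper straddling the cutter. I'll close, then drag 10 mm toward the handle side.

>>> carry_out --pt "0 0 0 0 0.2" --pt "0 0 0 0 0.2" --pt "0 0 0 0 0.2" --pt "0 0 0 0 0.2" --pt "0 0 0 0 0.2" --pt "0 0 0 0 0.2" --pt "0 0 0 0 0.2" --pt "0 0 0 0 0.2" --pt "0 -0.003 0 0 0.2" --pt "0 -0.006 0 0 0.2" --pt "0 -0.01 0 0 0.2" --pt "0 -0.01 0 0 0.2" --grip_force 10

```text
time_s: 11.75
tool_pos: [0.4133, -0.1392, 0.2059]
tool_rot: [-180.0, -0.0, -97.9]
force: [-0.3, -0.5, 1.7]
grip_width: 0.0496
```

Held at 49.6 mm. Next I'll open slightly, lower 11 mm, and re-grip firmly.

>>> carry_out --pt "0 0 0 0 -0.45" --pt "0 0 0 0 -0.45" --pt "0 0 0 0 -0.45" --pt "0 0 -0.004 0 -0.45" --pt "0 0 -0.008 0 -0.45" --pt "0 0 -0.011 0 -0.45" --pt "0 0 -0.011 0 -0.45" --pt "0 0 -0.011 0 0.2" --pt "0 0 -0.011 0 0.2" --pt "0 0 -0.011 0 0.2" --pt "0 0 -0.011 0 0.2" --pt "0 0 -0.011 0 0.2" --pt "0 0 -0.011 0 0.2" --grip_force 20

```text
time_s: 13.05
tool_pos: [0.4134, -0.1384, 0.1949]
tool_rot: [-180.0, -0.0, -97.9]
force: [-0.4, 0.5, 0.1]
grip_width: 0.0491
```

>>> carry_out --pt "0 0 0.005 0 0.2" --pt "0 0 0.012 0 0.2" --pt "0 0 0.022 0 0.2" --pt "0 0 0.034 0 0.2" --pt "0 0 0.047 0 0.2" --pt "0 0 0.06 0 0.2" --pt "0 0 0.073 0 0.2" --pt "0 0 0.086 0 0.2" --pt "0 0 0.1 0 0.2" --pt "0 0 0.112 0 0.2" --pt "0 0 0.12 0 0.2" --pt "0 0 0.12 0 0.2" --grip_force 20

```text
time_s: 14.25
tool_pos: [0.4137, -0.1384, 0.3161]
tool_rot: [-179.9, -0.0, -97.9]
force: [0.3, -0.5, -0.5]
grip_width: 0.0488
```

```bash
python3 - <<'E'
from h import *
o=env.get_obs();print(o["tool_pos"],o["tool_rot"],o["force"],o["grip_width"])
for n in ("top","side"):
    p,d=env.read_camera(n); cv2.imwrite(f"pics/{n}8.png",p[:,:,::-1])
s=cv2.imread("pics/side8.png")[130:310,230:390];t=cv2.imread("pics/top8.png")[170:320,180:400]
cv2.imwrite("pics/c8.png",np.hstack([cv2.resize(s,(400,450)),cv2.resize(t,(400,450))]))
E
```

```text
[ 0.41374272 -0.13842742  0.31608402] [-1.79876173e+02 -4.86288626e-02 -9.78726942e+01] [ 0.33977528 -0.47062666 -0.49444466] 0.04883247421193243
```

View pics/c8.png

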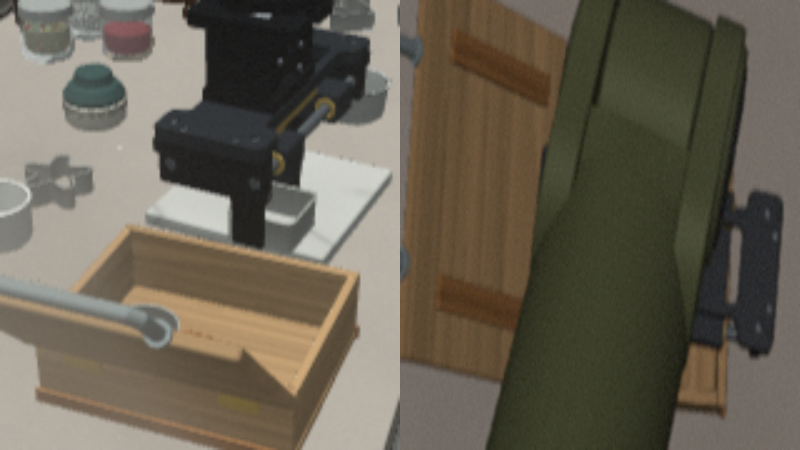

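The cutter is held level, clear of the box with the lid open. I'll carry it to the board centre and lower it.

>>> carry_out --pt "0.004 -0.013 0 0 0.2" --pt "0.009 -0.035 0 0 0.2" --pt "0.016 -0.06 0 0 0.2" --pt "0.023 -0.09 0 0 0.2" --pt "0.031 -0.12 0 0 0.2" --pt "0.039 -0.15 0 0 0.2" --pt "0.047 -0.18 0 0 0.2" --pt "0.054 -0.21 0 0 0.2" --pt "0.06 -0.235 0 0 0.2" --pt "0.064 -0.247 -0.01 0 0.2" --pt "0.064 -0.247 -0.03 0 0.2" --pt "0.064 -0.247 -0.05 0 0.2" --pt "0.064 -0.247 -0.07 0 0.2" --pt "0.064 -0.247 -0.085 0 0.2" --pt "0.064 -0.247 -0.097 0 0.2" --pt "0.064 -0.247 -0.105 0 0.2" --pt "0.064 -0.247 -0.109 0 0.2" --pt "0.064 -0.247 -0.109 0 0.2" --grip_force 20

```text
time_s: 16.15
tool_pos: [0.4773, -0.3853, 0.2056]
tool_rot: [180.0, 0.0, -97.9]
force: [-0.4, -0.1, -0.1]
grip_width: 0.0491
```

```bash
python3 - <<'E'
from h import *
o=env.get_obs();print(o["tool_pos"],o["tool_rot"],o["force"],o["grip_width"])
for n in ("top","side"):
    p,d=env.read_camera(n); cv2.imwrite(f"pics/{n}9.png",p[:,:,::-1])
s=cv2.imread("pics/side9.png")[130:280,230:420]
cv2.imwrite("pics/c9.png",cv2.resize(s,None,fx=4,fy=4))
E
```

```text
[ 0.47732232 -0.38530093  0.20559689] [ 1.79987033e+02  2.25275345e-03 -9.78648412e+01] [-0.44023885 -0.10499521 -0.12073141] 0.04912734051856615
```

View pics/c9.png

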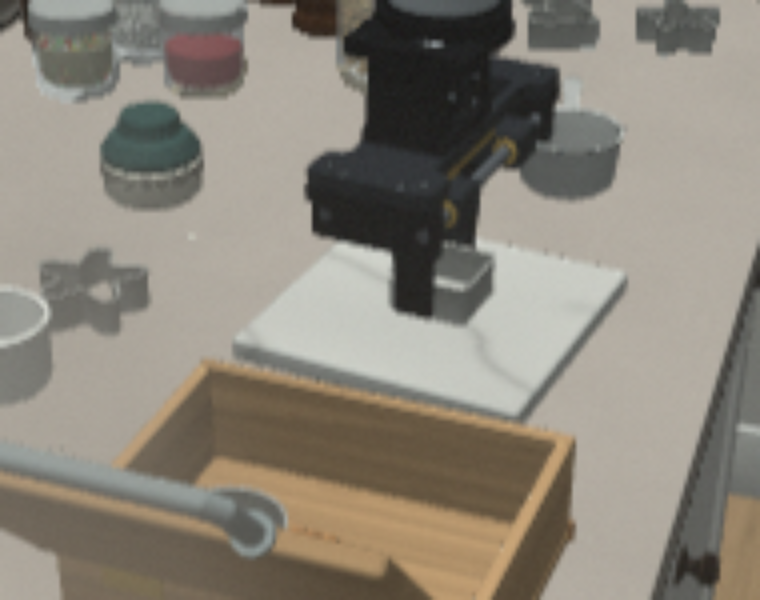

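The cutter hangs a few mm above the board, near its middle. I'll lower until contact.

>>> carry_out --pt "0 0 -0.001 0 0.2" --pt "0 0 -0.002 0 0.2" --pt "0 0 -0.003 0 0.2" --pt "0 0 -0.0035 0 0.2" --pt "0 0 -0.0035 0 0.2" --grip_force 20

```text
time_s: 16.75
tool_pos: [0.4773, -0.3853, 0.2022]
tool_rot: [180.0, -0.0, -97.9]
force: [-0.5, -0.2, -0.3]
grip_width: 0.0491
```

>>> carry_out --pt "0 0 -0.0007 0 0.2" --pt "0 0 -0.0014 0 0.2" --pt "0 0 -0.0014 0 0.2" --grip_force 20

```text
time_s: 17.05
tool_pos: [0.4774, -0.3853, 0.2019]
tool_rot: [180.0, -0.0, -97.9]
force: [-2.6, 1.9, 5.7]
grip_width: 0.0491
```

Contact (about 6 N upward). I'll release and rise, then look.

>>> carry_out --pt "0 0 0.001 0 -0.1" --pt "0 0 0.001 0 -0.3" --pt "0 0 0.001 0 -0.45" --pt "0 0 0.001 0 -0.45" --pt "0 0 0.001 0 -0.45" --pt "0 0 0.01 0 -0.45" --pt "0 0 0.025 0 -0.45" --pt "0 0 0.045 0 -0.45" --pt "0 0 0.07 0 -0.45" --pt "0 0 0.1 0 -0.45" --pt "0 0 0.13 0 -0.45" --pt "-0.02 -0.03 0.14 0 -0.45" --pt "-0.05 -0.07 0.14 0 -0.45" --pt "-0.08 -0.11 0.14 0 -0.45" --pt "-0.11 -0.15 0.14 0 -0.45" --pt "-0.14 -0.18 0.14 0 -0.45" --pt "-0.16 -0.21 0.14 0 -0.45" --pt "-0.18 -0.24 0.14 0 -0.45" --pt "-0.18 -0.24 0.14 0 -0.45"

```text
time_s: 18.95
tool_pos: [0.2912, -0.6299, 0.3422]
tool_rot: [179.9, -0.3, -98.4]
force: [-0.8, -0.4, -0.4]
grip_width: 0.0634
```

```bash
python3 - <<'E'
from h import *
o=env.get_obs();print(o["tool_pos"],o["tool_rot"],o["force"],o["grip_width"])
for n in ("top","side"):
    p,d=env.read_camera(n); cv2.imwrite(f"pics/{n}10.png",p[:,:,::-1]); np.save(f"{n}10d.npy",d)
s=cv2.imread("pics/side10.png")[150:310,200:400];t=cv2.imread("pics/top10.png")[160:320,180:530]
cv2.imwrite("pics/c10s.png",cv2.resize(s,None,fx=3,fy=3));cv2.imwrite("pics/c10t.png",cv2.resize(t,None,fx=2.2,fy=2.2))
d=np.load("top10d.npy")
q,u,v=pts("top",d,np.ones_like(d,bool));H=np.zeros(d.shape);H[v,u]=q[:,2]
m=((H>.028)&(H<.06));m[:195]=0;m[285:]=0;m[:,:420]=0;m[:,505:]=0
m=m.astype(np.uint8);cs=max(cv2.findContours(m,0,2)[0],key=cv2.contourArea);r=cv2.minAreaRect(cs);w=ray("top",cv2.boxPoints(r),.04);print(r,w,w.mean(0))
print("rim z med",np.median(H[m>0]))
c=np.array([.475,-.386]);a=np.radians(-8)
R=np.array([[np.cos(a),-np.sin(a)],[np.sin(a),np.cos(a)]]);print("in board",R.T@(w.mean(0)[:2]-c))
E
```

```text
[ 0.29120865 -0.62993725  0.34216101] [179.87226808  -0.27670269 -98.38674249] [-0.75878794 -0.3611574  -0.42899911] 0.06337504943694336
((463.2384948730469, 238.59234619140625), (29.644298553466797, 29.148162841796875), 7.125016689300537) [[ 0.44787161 -0.35339227  0.04      ]
 [ 0.49916913 -0.36142908  0.04      ]
 [ 0.49273444 -0.41248658  0.04      ]
 [ 0.44157434 -0.40401014  0.04      ]] [ 0.47033738 -0.38282952  0.04      ]
rim z med 0.03683460927369777
in board [-0.00505849  0.00249072]
```

View pics/c10s.png

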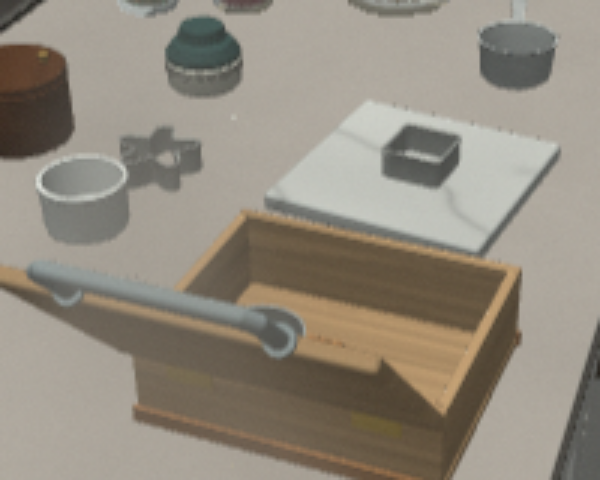

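View pics/c10t.png

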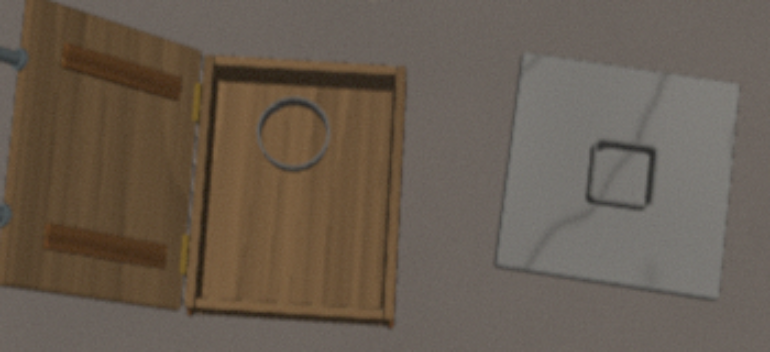

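The square cutter sits flat at the middle of the board, at about (621,176) in the crop. The round cutter is still in the box at about (294,134), the lid leans open, and the arm is clear. I'm handing in.

```bash
python3 -c "
from cell import env
print(env.get_obs()['joint_velocities'].round(2)); print(env.sign_off())"
```

```text
[-1.92 -0.56 -2.26  1.17 -0.81 -0.14 -0.06]
the job is handed in; nothing more can be done
None
```

I swung the lid over by its handle bar to about 120° and let go; it fell back open to its stop. To keep the gripper's body off the open lid, I first gripped the square cutter high and pulled it towards the handle side. Then I re-gripped it lower, lifted it out and set it on the marble board with light contact (about 6 N) before letting go.

**Last checks** (about 19 s of the 56 s used):
- **Square cutter:** it stands flat and right way up, about 5 mm and 2 mm from the board's centre along its sides. The measured rim height was about 37 mm, where 40 mm was expected. The top camera's depth also read about 1.5 mm low on the lid and the marble at the start.
- **Box and lid:** the lid is leaning open and the round cutter is still in the box.
- **Arm:** it was clear of everything, though it still had about 2°/s of residual motion when I handed in.

No check failed, and handing in gave no verdict.

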